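Clamp the roller with the ball knob

TASK

Stand the flanged roller upright on the bed of the small rack clamp, between the sliding jaw and the V-block, and let go of it. Then turn the smooth ball knob clockwise (seen from above), gripping it across its widest part and never pushing the jaw itself, until the jaw holds the roller centred in the V firmly but not crushed: snug by feel, about 15 N, never as much as 28 N. Let go of the knob with the roller still clamped.

Things in the scene. Friction and masses are not known exactly. Their poses are not given: they have to be found in the camera images.
- roller: loose dark nylon bobbin with a flange at each end, 30 mm diameter, 42 mm tall, 0.12 kg, standing on the worktop at the start; grip it across the upper flange. Origin: centre of its underside; z is its axis, up
- clamp: bench clamp fixed to the worktop: grey base plate 180 x 76 x 12 mm (its top, 12 mm up, is the bed), a 52 mm square pinion housing near one end (44 mm high) with the ball knob above it. Origin: centre of the plate's underside; x runs along the plate from the knob end to the V-block end and is the clamping direction, z up. It points roughly to the robot's right, within 0.3 rad
- ball_center (a point): centre of the smooth dark ball knob, 44 mm diameter, low friction (about 0.35), 95 mm above the worktop on a 14 mm upright steel stem over the housing, 60 mm from the clamp's origin towards the clamp's -x. Its axes turn with the knob
- jaw: steel sliding jaw driven by the knob, 40 mm wide, 13 to 31 mm above the worktop. Origin: at worktop height in its block; axes as the clamp's. It carries a stiffly sprung face plate (about 20 N per mm) on a fixed adjusting screw: the plate's flat front, which touches the roller, stands 6 to 13 mm ahead (+x) of this origin, differently each time, so contact must be felt
- v_block: steel block on the bed with a 90 degree V open to the jaw, top 32 mm above the worktop, arms 60 mm wide overall. Its place along the bed varies. Origin: where the centre of the roller's underside lies when fully in the V, 12 mm above the worktop; axes as the clamp's. At the start the roller has 5 to 15 mm of play between V and jaw: set it down about 3 mm short of the V
- knob: the knob with its stem, turning about the vertical. Friction about 0.12 N m. Clockwise from above it drives the jaw to the V-block, 12 mm per rad; each N at the jaw adds 0.012 N m. 0.4 to 1.3 rad until the jaw has the roller in the V, then 10 to 20 N more per 0.1 rad. Let go, it stays; the clamping force relaxes to about 10 N at most. Origin: on its axis at the worktop
Mind the look-alikes: they are no part of the job. Leave any turquoise or yellow look-alike of the roller alone.

How it is judged:
By the outcome, as a careful person would: the job done as asked, in the order asked, and still so for the second after the job is handed in, with the robot touching nothing.
It also fails if it takes over 72 s, if anything falls off the work surface, if the arm or the gripper's body presses on something with over 40 N, if the wrist force passes 120 N, or if a joint passes its speed limit or range.

ROBOT

A 6-joint arm with a two-finger parallel gripper is mounted at the origin on a cart in front of the work surface, level with it; the furniture and walls round the work are solid. World frame = base frame: x ahead of the robot, y to its left, z up, the work surface at z = 0. Lengths are in m, angles in rad, forces in N, time in s.
With the tool pointing down it reaches from about 0.325 to 0.925 m from the base axis. Payload 3.1 kg.
Tool frame: the origin (TCP) lies midway between the tips of the shut fingers; the grasp point (between the pads) lies 19 mm behind it; z points along the fingers, y is the line along which they close (so a half turn about z gives the same grasp; the last joint's range is limited). The gripper opens to 85 mm and grips with 20 to 120 N. Pads are 22 mm wide; open, the fingers measure 114 mm over their backs; the gripper's body (76 mm by 85 mm) begins 54 mm behind the grasp point. The pads swing forward as they close: fully open they stand 13 mm farther back than shut.
Start: joints at [1.017, 0.217, 1.613, -0, 1.311, -0.112], TCP at [0.267, 0.565, 0.21] pointing down, gripper open.
Joint ranges: [-2.75, 2.75], [-0.78, 2.1], [0.31, 2.55], [-1.13, 4.27], [0.13, 2.63], [-2.58, 2.58]. Speed limits (rad/s): [2.79, 2.79, 3.14, 3.14, 3.14, 3.14].

INTERFACE

Orientations are given as [roll, pitch, yaw] about the fixed x, y, z axes, in that order (R = Rz(yaw) Ry(pitch) Rx(roll)).
In Python, from workcell import observe, get_image, finish_job gives the robot as it stands.
- The arm moves only by the tool step_arm, never from a script. Its argument "motion" is one flat list of numbers, 7 for each row, row after row: the shift along the tool's x, y, z in m, then the turn, a rotation vector about the tool's x, y, z in rad, then the closure, from -1 (fully open) to 1 (shut). In form: [x, y, z, wx, wy, wz, grip, x, y, z, wx, wy, wz, grip, ...]. A call has exactly 10 rows; each row shifts and turns the commanded pose from where the row before left it, along the tool's axes as they then stand; what a row does not reach is not made up. A row lasts 1/12 s, in which the tool goes at most 41.7 mm and 7.16 degrees, less where a joint would pass 70% of its speed; a pose out of reach is approached as far as the arm can. A call is refused whole if a number of a shift passes 0.0417 or a number of a turn 0.125, either way. A call with a gripper value outside its range is refused whole. The fingers move at their own pace and stop on an object; "newtons" is the grip in N (left out, the last holds). Time passes only in rows, so rows that do not move let the fingers close, or fill a call up. It gives the time, the measured TCP pose, the force, the opening and the grip force at its end, in the units of the state.
- observe(): the state, without advancing time (a new reading comes with each control period).
- get_image(name): name is "scene" or "top" or "wrist"; returns a dict with "color" (384x512x3 uint8, red, green, blue), "range_z" (384x512 float32, m along the optical axis (not along the pixel's ray), 0 where there is no reading), "fx", "fy", "cx", "cy" (pixels), "dist" ([k1, k2, p1, p2, k3] as OpenCV has them; the pictures are not rectified), "cam_to_world" (4x4, takes a point from camera to world coordinates); the wrist camera has in their place "hand_eye" (4x4, takes a point from camera to tool coordinates, whose origin is the TCP and whose axes are the flange's). Camera axes: x right, y up, looking along -z (the intrinsics and any distortion apply to the point x, -y, -z); pixel columns grow to the right and rows downward; lengths in m; the calibration is good to about 2 mm. A picture is of the moment at which its call begins: read the wrist's pose just before it.
- finish_job(): hands the job in; it is judged then, once.
The state is a dict: "clock": time; "joint_positions": joint angles; "qd": joint speeds; "tau": joint torques, N m; "tcp_pos": TCP position; "tool_rot": TCP orientation; "force": force on the tool from outside, world axes, zero at the start; "ft_torque": the same for the moment, N m; "grip_width": opening from 0.0 (shut) to 1.0 (fully open); "finger_force": force on a finger pad.
Only numpy, scipy, OpenCV 4.12 (cv2) and the standard library are available. Lean on these libraries where they do the work, as an engineer would, in place of code of your own. Each camera call takes 0.05 s, during which the arm holds its last target. There are 200 camera calls.

## Working session

There is one attempt and no reset: what is moved stays moved. The work goes in short steps, Python scripts to look and compute and a tool call to move; the robot and the scene stay as the last step left them, time stands still between calls to the robot, and variables do not carry over. Pictures are saved under pics/ and viewed, at most 10 in all, crops included, and the job is handed in when it is done.

Besides the shell and the picture viewer there is one more tool, called after "Request:" as name(argument=value, ...) on one line, values as JSON. step_arm: Moves the arm, as the interface text tells. Its arguments: {"type":"object","properties":{"motion":{"type":"array"},"newtons":{"type":"number"}},"required":["motion"]}

```bash
mkdir -p pics
cat > h.py <<'E'
import numpy as np, cv2
from workcell import observe, get_image, finish_job
def save(n,f):
    d=get_image(n); cv2.imwrite('pics/'+f+'.png',d['color'][:,:,::-1]); np.save('pics/'+f+'.npy',d,allow_pickle=True); return d
def load(f): return np.load('pics/'+f+'.npy',allow_pickle=True).item()
def rays(d,uv,T=None):
    T=d['cam_to_world'] if T is None else T; T=np.array(T)
    K=np.array([[d['fx'],0,d['cx']],[0,d['fy'],d['cy']],[0,0,1]])
    p=cv2.undistortPoints(np.array(uv,float).reshape(-1,1,2),K,np.array(d['dist'],float)).reshape(-1,2)
    r=np.c_[p[:,0],-p[:,1],-np.ones(len(p))]
    return T[:3,3],r@T[:3,:3].T
def onplane(d,uv,z,T=None):
    o,r=rays(d,uv,T); return o+r*((z-o[2])/r[:,2])[:,None]
def bydepth(d,uv,T=None):
    o,r=rays(d,uv,T); uv=np.array(uv).reshape(-1,2).astype(int)
    return o+r*d['range_z'][uv[:,1],uv[:,0]][:,None]
E
python3 - <<'E'
from h import *
print(observe())
for n in('scene','top'):
    d=save(n,n+'0'); print(n,d['cam_to_world'],d['fx'],d['dist'])
a=cv2.imread('pics/scene0.png');b=cv2.imread('pics/top0.png')
E
```

```text
{'clock': 0.0, 'joint_positions': array([ 1.01680166e+00,  2.17773789e-01,  1.61494477e+00, -8.66946668e-07,
        1.31129040e+00, -1.12194497e-01]), 'qd': array([ 0.00049929, -0.00064877,  0.00079504, -0.00134389, -0.00142441,
        0.00196373]), 'tau': array([-9.07479243e-04, -3.96854568e+01, -3.03846717e+01, -3.81746440e-04,
        9.84758284e-03,  1.99409351e-05]), 'tcp_pos': array([0.26674571, 0.56425517, 0.2088506 ]), 'tool_rot': array([-3.13919144e+00, -2.69695897e-04,  2.69979238e+00]), 'force': array([ 0.14908904, -0.50336761,  0.03422817]), 'ft_torque': array([ 0.07475799,  0.05553263, -0.01369663]), 'finger_force': 0.0, 'grip_width': 1.0013295489614016}
scene [[-0.81874025  0.43083292 -0.37953576  0.25726116]
 [-0.57412205 -0.62230793  0.53208712  0.14473359]
 [-0.00694747  0.65354099  0.75685924  0.73191375]
 [ 0.          0.          0.          1.        ]] 465.2139065825303 [-0.06174969  0.          0.          0.          0.        ]
top [[ 0.01030966  0.99092369 -0.13402964  0.43744669]
 [-0.99983439  0.00820522 -0.01624428 -0.30478111]
 [-0.0149971   0.13417491  0.99084418  0.94847372]
 [ 0.          0.          0.          1.        ]] 356.6294400094317 [-0.10785575  0.          0.          0.          0.        ]
```

View pics/top0.png

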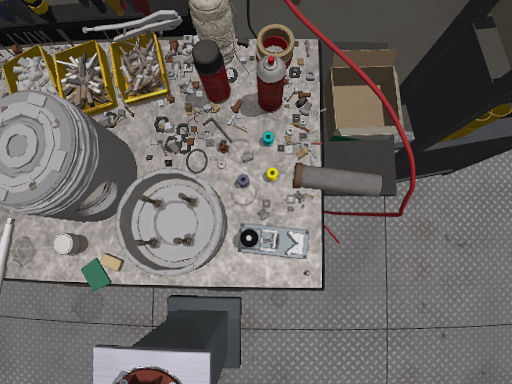

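View pics/scene0.png

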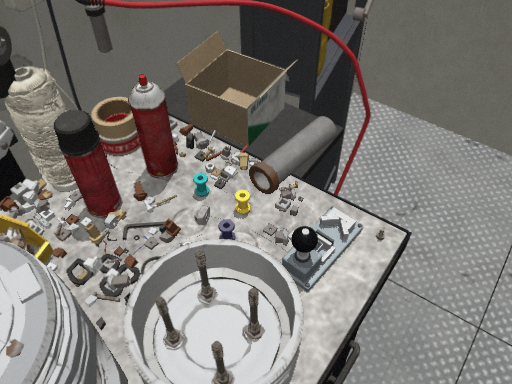

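The top view shows the dark roller at (242,181), the ball at (249,238), and the clamp plate spanning about (240–308, 225–257). The scene view shows the roller at (227,228) and the ball at (304,237). The turquoise and yellow bobbins are look-alikes.

Run:
```python
from h import *
t=load('top0');s=load('scene0')
c1=cv2.resize(t['color'][150:270,220:330,::-1],None,fx=5,fy=5,interpolation=cv2.INTER_CUBIC)[:600]
cv2.imwrite('pics/ct.png',c1)
c2=cv2.resize(s['color'][190:300,200:370,::-1],None,fx=4.6,fy=4.6,interpolation=cv2.INTER_CUBIC)
cv2.imwrite('pics/cs.png',c2)
for d,P in((t,[(242,180),(249,238),(300,243),(270,230),(176,180),(210,180),(128,200),(230,165)]),(s,[(227,224),(304,237),(338,220)])):
    print(np.round(bydepth(d,P),3))
```

```text
[[ 0.601 -0.238  0.013]
 [ 0.447 -0.264  0.116]
 [ 0.436 -0.391  0.031]
 [ 0.469 -0.314  0.022]
 [ 0.595 -0.068  0.042]
 [ 0.603 -0.15  -0.001]
 [ 0.534  0.034  0.102]
 [ 0.644 -0.204  0.002]]
[[ 0.602 -0.246  0.035]
 [ 0.445 -0.251  0.114]
 [ 0.439 -0.379  0.025]]
```

View pics/ct.png

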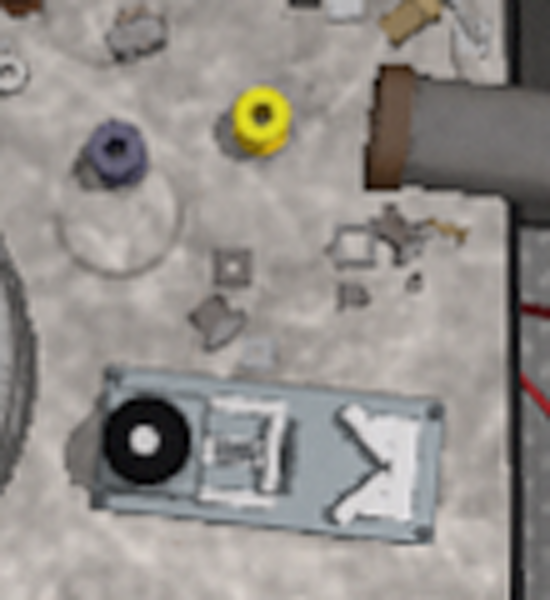

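View pics/cs.png

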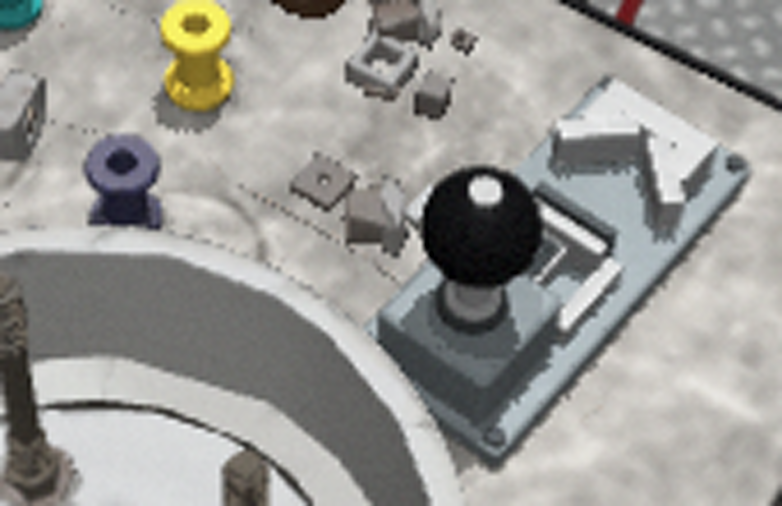

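The top crop gives the roller flange at (117,153), the ball at (146,440), the V apex at (387,467), and the plate corners at (105,370), (443,403), (425,543) and (92,507). The scene crop gives the roller flange at (122,165), the ball at (482,226) and the V apex at (643,130).

Run:
```python
from h import *
t=load('top0');s=load('scene0')
T=lambda u,v:((u+.5)/5+219.5+.0,(v+.5)/5+149.5)
S=lambda u,v:((u+.5)/4.6+199.5,(v+.5)/4.6+189.5)
c=onplane(t,[T(105,370),T(443,403),T(425,543),T(92,507)],.012)
print('corners',c.round(4),'sides',[np.linalg.norm(c[i]-c[(i+1)%4]).round(4) for i in range(4)],'ctr',c.mean(0))
x=(c[1]+c[2]-c[0]-c[3]);print('yaw',np.arctan2(x[1],x[0]))
print('roller',onplane(t,[T(117,153)],.042),onplane(s,[S(122,165)],.042))
print('ball',onplane(t,[T(146,440)],.095),onplane(s,[S(482,226)],.095))
print('V apex',onplane(t,[T(387,467)],.032),onplane(s,[S(643,130)],.032))
print('jaw front',onplane(t,[T(290,405),T(270,497)],.031))
# scene segmentation of roller: purple
for n,d in(('t',t),('s',s)):
    h=cv2.cvtColor(d['color'],cv2.COLOR_RGB2HSV); m=cv2.inRange(h,(115,50,30),(140,255,200))
    k,l,st,ce=cv2.connectedComponentsWithStats(m); print([(st[i],ce[i].round(1)) for i in range(1,k) if st[i,4]>25])
    P=d['range_z'];
```

```text
corners [[ 0.4853 -0.2366  0.012 ]
 [ 0.4696 -0.4139  0.012 ]
 [ 0.3969 -0.4043  0.012 ]
 [ 0.4138 -0.231   0.012 ]] sides [np.float64(0.178), np.float64(0.0733), np.float64(0.1741), np.float64(0.0717)] ctr [ 0.44140259 -0.32144166  0.012     ]
yaw -1.663485754614126
roller [[ 0.59565281 -0.24301379  0.042     ]] [[ 0.59778805 -0.23834272  0.042     ]]
ball [[ 0.44790797 -0.26276261  0.095     ]] [[ 0.4483305  -0.26120383  0.095     ]]
V apex [[ 0.43609959 -0.38281677  0.032     ]] [[ 0.43753983 -0.37998616  0.032     ]]
jaw front [[ 0.46728539 -0.33319958  0.031     ]
 [ 0.42038549 -0.32325818  0.031     ]]
[(array([239, 181,  10,   6,  27], dtype=int32), array([244.2, 184.2]))]
[(array([222, 222,   9,   6,  40], dtype=int32), array([226.3, 224.6])), (array([219, 226,  16,  14, 110], dtype=int32), array([226.9, 234. ]))]
```

Run:
```python
from h import *
t=load('top0');s=load('scene0')
H=np.full((10,22),-.01)
for d in(t,s):
    v,u=np.mgrid[0:384:1,0:512:1]; uv=np.c_[u.ravel(),v.ravel()]
    ok=d['range_z'].ravel()>0; p=bydepth(d,uv[ok])
    i=np.floor((p[:,0]-.2)/.05).astype(int); j=np.floor((.6-p[:,1])/.05).astype(int)
    g=(i>=0)&(i<10)&(j>=0)&(j<22); np.maximum.at(H,(i[g],j[g]),p[g,2])
print('cols y from .6 down by .05')
for a in range(9,-1,-1): print('%.2f'%(.2+.05*a),' '.join('%3d'%(1000*x) for x in H[a]))
```

```text
cols y from .6 down by .05
0.65 -10 -10 -10 -10 -10 -10 -10 325 326 327 322  24  32  30  16  48  32  33  42  55  54 150
0.60 -10 -10 -10 -10 -10 -10 -10 325 325 326 326 232 114 116 115  13  44  44  45  72  66  65
0.55 -10 -10 -10 -10 -10 -10 -10 325 325 326 326 116 115 114 115 116  46  43   8  68  66  64
0.50 -10 -10   3   9   2   0 -10 326 325 325 321 115 169  44 169 116   9  30  28  26  16   1
0.45 -10 -10   2  28   5   5   3 317 319 310 115 115  40  44  45 115 114 122  34  36  16   3
0.40 -10 -10   1  30   4   4   2  93  93  18 112 115 168 167 169 116 115 120  34  36  16   1
0.35 -10 -10 -10  29   4   4   5  84  13  26  27 113 115 115 116 114   4   4   5  14  28   3
0.30 -10 -10 -10  27   3   3   3   5  11  13   5   4   4   3   4   5   4   5   5   4   5   1
0.25 -10 -10 -10  20 -10 -10 -10 -10 -10 -10 -10 -10 -10 -10 -10 -10 -10 -10 -10 -10 -10 -10
0.20 -10 -10 -10 -10 -10 -10 -10 -10 -10 -10 -10 -10 -10 -10 -10 -10 -10 -10 -10 -10 -10 -10
```

Request:
step_arm(motion=[0,0,-0.016,0,0,0.122,-1,0,0,-0.016,0,0,0.122,-1,0,0,-0.016,0,0,0.122,-1,0,0,-0.016,0,0,0.122,-1,0,0,-0.016,0,0,0.122,-1,0,0,-0.016,0,0,0.122,-1,0,0,-0.016,0,0,0.122,-1,0,0,-0.016,0,0,0.122,-1,0,0,-0.016,0,0,0.122,-1,0,0,-0.016,0,0,0.122,-1])

```text
clock: 0.93
tcp_pos: [0.267, 0.5647, 0.3702]
tool_rot: [-3.141, 0.001, 1.474]
force: [-1.4, 0.3, -0.2]
grip_width: 1.002
finger_force: 0.0
```

Request:
step_arm(motion=[-0.035,0.013,0,0,0,0,-1,-0.035,0.013,0,0,0,0,-1,-0.035,0.013,0,0,0,0,-1,-0.035,0.013,0,0,0,0,-1,-0.035,0.013,0,0,0,0,-1,-0.035,0.013,0,0,0,0,-1,-0.035,0.013,0,0,0,0,-1,-0.035,0.013,0,0,0,0,-1,-0.035,0.013,0,0,0,0,-1,-0.035,0.013,0,0,0,0,-1])

```text
clock: 1.77
tcp_pos: [0.3646, 0.2029, 0.3697]
tool_rot: [-3.141, 0.0, 1.48]
force: [0.2, 0.4, -0.1]
grip_width: 0.998
finger_force: 0.0
```

Request:
step_arm(motion=[-0.036,0.006,0,0,0,0,-1,-0.036,0.006,0,0,0,0,-1,-0.036,0.006,0,0,0,0,-1,-0.036,0.006,0,0,0,0,-1,-0.036,0.006,0,0,0,0,-1,-0.036,0.006,0,0,0,0,-1,-0.036,0.006,0,0,0,0,-1,-0.036,0.006,0,0,0,0,-1,-0.036,0.006,0,0,0,0,-1,-0.036,0.006,0,0,0,0,-1])

```text
clock: 2.6
tcp_pos: [0.3913, -0.1611, 0.3698]
tool_rot: [-3.142, -0.0, 1.479]
force: [0.3, 0.3, 0.2]
grip_width: 1.004
finger_force: 0.0
```

Run:
```python
from h import *
d=get_image('wrist');print(d['hand_eye'])
```

```text
[[ 5.71002373e-04  9.46918223e-01  3.21474032e-01  8.25421091e-02]
 [ 9.99999756e-01 -4.11135284e-04 -5.65180148e-04  3.47021168e-04]
 [-4.03010064e-04  3.21474276e-01 -9.46918226e-01 -1.64551727e-01]
 [ 0.00000000e+00  0.00000000e+00  0.00000000e+00  1.00000000e+00]]
```

Request:
step_arm(motion=[-0.016,0.015,0.019,0,0,0,-1,-0.016,0.015,0.019,0,0,0,-1,-0.016,0.015,0.019,0,0,0,-1,-0.016,0.015,0.019,0,0,0,-1,-0.016,0.015,0.019,0,0,0,-1,-0.016,0.015,0.019,0,0,0,-1,-0.016,0.015,0.019,0,0,0,-1,-0.016,0.015,0.017,0,0,0,-1,0,0,0,0,0,0,-1,0,0,0,0,0,0,-1])

```text
clock: 3.48
tcp_pos: [0.4988, -0.297, 0.2176]
tool_rot: [-3.137, -0.003, 1.479]
force: [0.2, 0.3, 0.1]
grip_width: 0.999
finger_force: 0.0
```

```bash
cat >> h.py <<'E'
from scipy.spatial.transform import Rotation as Ro
def wrist(f):
    o=observe(); d=save('wrist',f); T=np.eye(4); T[:3,:3]=Ro.from_euler('xyz',o['tool_rot']).as_matrix(); T[:3,3]=o['tcp_pos']
    d['cam_to_world']=T@np.array(d['hand_eye']); np.save('pics/'+f+'.npy',d,allow_pickle=True); return d
E
python3 -c "
from h import *
wrist('w1')"
```

```text
(no output)
```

View pics/w1.png

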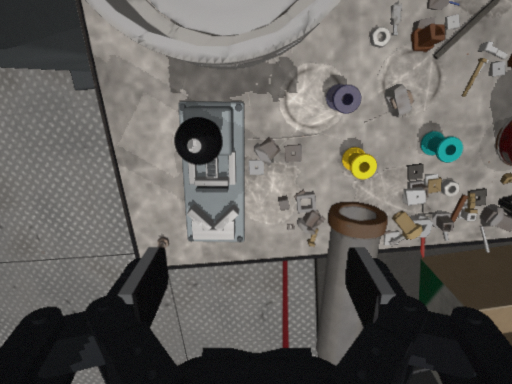

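The wrist view shows the roller flange at (347,98), the ball at (199,141), the plate at about (180–244, 101–241), and the V apex near (214,228). I'll crop and refine these.

Run:
```python
from h import *
d=load('w1')
c=cv2.resize(d['color'][95:245,165:365,::-1],None,fx=4,fy=4,interpolation=cv2.INTER_CUBIC); cv2.imwrite('pics/cw.png',c)
```

```text
(no output)
```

View pics/cw.png

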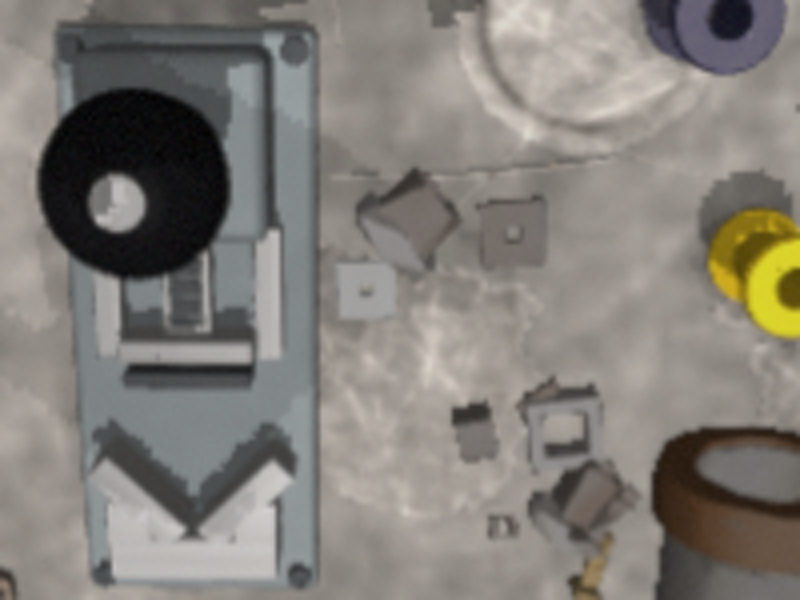

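In this crop the ball spans 38–230 × 88–277, so its centre is (134,182). The V apex is at (194,537), the V arm tips at (97,464) and (285,466), the jaw front edge at (120–255, 363), and the roller hole at (731,17). The plate corners are (57,27), (317,27), (318,587) and (92,583).

Run:
```python
from h import *
d=load('w1'); W=lambda *p:[((u+.5)/4+164.5,(v+.5)/4+94.5) for u,v in p]
c=onplane(d,W((57,27),(317,27),(318,587),(92,583)),.012)
print(c.round(4),[np.linalg.norm(c[i]-c[(i+1)%4]).round(4) for i in range(4)],c.mean(0))
x=c[2]+c[3]-c[0]-c[1];yaw=np.arctan2(x[1],x[0]);print('yaw',yaw)
ball=onplane(d,W((134,182.5)),.095)[0];ap=onplane(d,W((194,537)),.032)[0]
tips=onplane(d,W((97,464),(285,466)),.032);jw=onplane(d,W((120,363),(255,361)),.031)
ro=onplane(d,W((731,17)),.042)[0]
print('ball',ball,'apex',ap,'tips',tips,'jaw',jw,'roller',ro,bydepth(d,[(337,96)]), bydepth(d,[(355,100)]))
v=ap-ball;print('yaw ball->apex',np.arctan2(v[1],v[0]),np.linalg.norm(v[:2]))
for y in(yaw,-1.6635):
  X=np.array([np.cos(y),np.sin(y)]);Y=np.array([-X[1],X[0]])
  for n,p in(('apex',ap),('t1',tips[0]),('t2',tips[1]),('j1',jw[0]),('j2',jw[1]),('ctr',c.mean(0))): print(n,((p-ball)[:2]@X).round(4),((p-ball)[:2]@Y).round(4))
```

```text
[[ 0.4154 -0.2292  0.012 ]
 [ 0.4897 -0.2362  0.012 ]
 [ 0.4715 -0.4145  0.012 ]
 [ 0.397  -0.4066  0.012 ]] [np.float64(0.0746), np.float64(0.1792), np.float64(0.0749), np.float64(0.1783)] [ 0.44338449 -0.32164301  0.012     ]
yaw -1.6734056110916553
ball [ 0.44804287 -0.26227147  0.095     ] apex [ 0.43706139 -0.38320914  0.032     ] tips [[ 0.41104798 -0.35640081  0.032     ]
 [ 0.46772083 -0.36207371  0.032     ]] jaw [[ 0.42273179 -0.3254324   0.031     ]
 [ 0.46254889 -0.32839092  0.031     ]] roller [ 0.59956893 -0.2415385   0.042     ] [[ 0.58840945 -0.2376044   0.04325906]] [[ 0.60746525 -0.24332757  0.04245677]]
yaw ball->apex -1.6613507988044414 0.12143522718182202
apex 0.1214 0.0015
t1 0.0974 -0.0272
t2 0.0973 0.0298
j1 0.0654 -0.0187
j2 0.0643 0.0212
ctr 0.0595 0.0014
apex 0.1214 0.0003
t1 0.0971 -0.0281
t2 0.0976 0.0288
j1 0.0652 -0.0194
j2 0.0645 0.0206
ctr 0.0595 0.0009
```

Run:
```python
from h import *
for f in('top0','w1','scene0'):
    d=load(f); v,u=np.mgrid[0:384,0:512]; uv=np.c_[u.ravel(),v.ravel()]; uv=uv[d['range_z'].ravel()>0]; p=bydepth(d,uv)
    for a in np.arange(.34,.66,.03):
        q=p[(abs(p[:,0]-a)<.01)&(p[:,2]>.06)&(p[:,2]<.15)&(p[:,1]>-.235)&(p[:,1]<-.05)]
        if len(q): print(f,'%.2f'%a,q[:,1].min().round(3),q[q[:,1].argmin(),2].round(3),end=' | ')
    print()
```

```text
top0 0.37 -0.145 0.066 | top0 0.40 -0.174 0.069 | top0 0.43 -0.191 0.106 | top0 0.46 -0.199 0.104 | top0 0.49 -0.201 0.098 | top0 0.52 -0.198 0.08 | top0 0.55 -0.188 0.065 | top0 0.58 -0.165 0.089 | top0 0.61 -0.127 0.11 | 
w1 0.37 -0.143 0.109 | w1 0.40 -0.174 0.11 | w1 0.43 -0.19 0.111 | w1 0.46 -0.198 0.105 | w1 0.49 -0.199 0.097 | w1 0.52 -0.197 0.083 | w1 0.55 -0.186 0.069 | w1 0.58 -0.166 0.11 | 
scene0 0.37 -0.142 0.107 | scene0 0.40 -0.171 0.109 | scene0 0.43 -0.189 0.107 | scene0 0.46 -0.195 0.109 | scene0 0.49 -0.198 0.107 | scene0 0.52 -0.194 0.107 | scene0 0.55 -0.184 0.108 | scene0 0.58 -0.164 0.109 | scene0 0.61 -0.13 0.107 |
```

Request:
step_arm(motion=[0.0065,0.0095,0.01,0,0,0,-1,0.0065,0.0095,0.01,0,0,0,-1,0.0065,0.0095,0.01,0,0,0,-1,0.0065,0.0095,0.01,0,0,0,-1,0.0065,0.0095,0.01,0,0,0,-1,0.0065,0.0095,0.01,0,0,0,-1,0.0065,0.0095,0.01,0,0,0,-1,0.0065,0.0095,0.01,0,0,0,-1,0.0065,0.0095,0.01,0,0,0,-1,0.0065,0.0095,0.01,0,0,0,-1])

```text
clock: 4.37
tcp_pos: [0.6013, -0.2409, 0.119]
tool_rot: [-3.141, -0.0, 1.48]
force: [-0.8, 0.1, 0.6]
grip_width: 1.0
finger_force: 0.0
```

Run:
```python
from h import *
o=observe();print(o['tcp_pos'],o['tool_rot'])
d=wrist('w2');h=cv2.cvtColor(d['color'],cv2.COLOR_RGB2HSV); m=cv2.inRange(h,(112,40,30),(145,255,220))
k,l,st,ce=cv2.connectedComponentsWithStats(m)
print([(st[i],ce[i].round(1)) for i in range(1,k) if st[i,4]>150])
v,u=np.nonzero(m);p=bydepth(d,np.c_[u,v]);q=p[(p[:,2]>.036)&(p[:,2]<.048)]
print(len(q),q.min(0),q.max(0),q.mean(0), np.percentile(q,[2,98],axis=0))
```

```text
[ 0.60128373 -0.24091611  0.11895324] [-3.14129749e+00 -8.31660084e-05  1.47993701e+00]
[(array([236, 159,  35,  38, 476], dtype=int32), array([255. , 171.4])), (array([236, 175,  30,  28, 368], dtype=int32), array([251.1, 188.3]))]
471 [ 0.58508634 -0.25348561  0.03611635] [ 0.61313162 -0.22650808  0.04462399] [ 0.59933908 -0.23863462  0.04223354] [[ 0.58651357 -0.2514928   0.0373825 ]
 [ 0.6125319  -0.226993    0.04410042]]
```

Request:
step_arm(motion=[0.001,-0.002,0.016,0,0,0,-1,0,0,0.016,0,0,0,-1,0,0,0.016,0,0,0,-1,0,0,0.016,0,0,0,-1,0,0,0.016,0,0,0,-1,0,0,0.016,0,0,0,-1,0,0,0,0,0,0,-1,0,0,0,0,0,0,1,0,0,0,0,0,0,1,0,0,0,0,0,0,1], newtons=40)

```text
clock: 5.25
tcp_pos: [0.5997, -0.2411, 0.0259]
tool_rot: [3.139, 0.001, 1.48]
force: [-0.0, 0.1, 0.0]
grip_width: 0.606
finger_force: 0.0
```

Request:
step_arm(motion=[0,0,0,0,0,0,1,0,0,0,0,0,0,1,0,0,0,0,0,0,1,0,0,0,0,0,0,1,0,0,0,0,0,0,1,0,0,0,0,0,0,1,0,0,0,0,0,0,1,0,0,0,0,0,0,1,0,0,0,0,0,0,1,0,0,0,0,0,0,1])

```text
clock: 6.08
tcp_pos: [0.5984, -0.2404, 0.0242]
tool_rot: [-3.142, -0.0, 1.48]
force: [0.7, 0.2, -0.4]
grip_width: 0.003
finger_force: 0.0
```

Run:
```python
from h import *
s=save('scene','s2');d=wrist('w3');a=cv2.resize(s['color'][190:290,190:320],None,fx=3,fy=3);b=cv2.resize(d['color'],(400,300))
cv2.imwrite('pics/m.png',np.hstack([a,b])[:,:,::-1])
```

```text
(no output)
```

View pics/m.png

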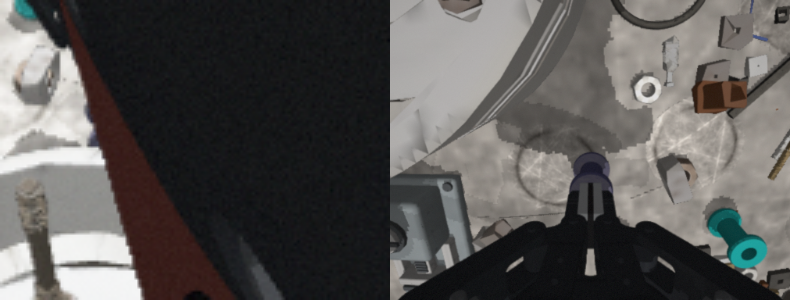

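The right half shows the fingers shut, with the roller beside their tips at (590,175) and apparently upright. I'll measure how far it moved.

Run:
```python
from h import *
d=load('w3');h=cv2.cvtColor(d['color'],cv2.COLOR_RGB2HSV); m=cv2.inRange(h,(112,40,30),(145,255,220))
v,u=np.nonzero(m);p=bydepth(d,np.c_[u,v]);g=(p[:,2]<.06)&(p[:,2]>-.01)&(abs(p[:,0]-.6)<.06)&(abs(p[:,1]+.23)<.06)
u,v,p=u[g],v[g],p[g]
for a in range(v.min(),v.max()+1,2):
    k=v==a
    if k.any(): print(a,u[k].min(),u[k].max(),p[k].min(0).round(4),p[k].max(0).round(4))
h2=d['range_z']; P=bydepth(d,[(256,y) for y in range(240,384,12)]+[(248,y) for y in range(240,384,12)]);print(P.round(3))
```

```text
195 253 261 [ 0.598  -0.2271  0.0027] [ 0.603  -0.2262  0.0046]
197 248 267 [ 0.5948 -0.2285  0.0039] [ 0.6067 -0.2267  0.0073]
199 244 271 [ 0.5921 -0.2299  0.0038] [ 0.6091 -0.2274  0.0079]
201 242 273 [ 0.591  -0.2311  0.005 ] [ 0.6102 -0.2287  0.0076]
203 240 275 [ 0.5895 -0.2326  0.0049] [ 0.6113 -0.2301  0.0089]
205 238 276 [ 0.588  -0.2341  0.0045] [ 0.6119 -0.2309  0.0095]
207 237 278 [ 0.5873 -0.2354  0.0051] [ 0.613  -0.2319  0.01  ]
209 236 278 [ 0.5866 -0.2362  0.0061] [ 0.6129 -0.2325  0.0126]
211 236 279 [ 0.5865 -0.2378  0.006 ] [ 0.6134 -0.2323  0.0162]
213 235 279 [ 0.5856 -0.2392  0.0052] [ 0.6133 -0.2323  0.0188]
215 236 280 [ 0.5861 -0.2404  0.006 ] [ 0.6139 -0.2323  0.0217]
217 235 279 [ 0.5853 -0.2416  0.0054] [ 0.6131 -0.232   0.0249]
219 237 279 [ 0.5865 -0.243   0.0064] [ 0.6131 -0.2261  0.0408]
221 236 279 [ 0.5857 -0.2446  0.0061] [ 0.613  -0.2265  0.042 ]
223 236 278 [ 0.5854 -0.2458  0.0054] [ 0.6122 -0.2271  0.0428]
225 237 278 [ 0.5861 -0.2472  0.0064] [ 0.6121 -0.2279  0.0439]
227 237 278 [ 0.5896 -0.2321  0.0393] [ 0.611  -0.2286  0.0441]
229 235 279 
[... 504 characters left out ...]
231 284 [ 0.5856 -0.2414  0.0426] [ 0.6133 -0.2354  0.053 ]
247 283 284 [ 0.6121 -0.2421  0.0436] [ 0.6132 -0.2347  0.0563]
[[ 0.6   -0.23   0.056]
 [ 0.6   -0.23   0.067]
 [ 0.6   -0.23   0.077]
 [ 0.6   -0.231  0.083]
 [ 0.599 -0.236  0.084]
 [ 0.599 -0.242  0.084]
 [ 0.598 -0.248  0.084]
 [ 0.59  -0.331  0.   ]
 [ 0.589 -0.342  0.   ]
 [ 0.588 -0.354  0.001]
 [ 0.6   -0.23   0.124]
 [ 0.6   -0.23   0.128]
 [ 0.596 -0.229  0.057]
 [ 0.596 -0.23   0.066]
 [ 0.606 -0.158  0.189]
 [ 0.596 -0.231  0.084]
 [ 0.597 -0.229  0.094]
 [ 0.597 -0.228  0.101]
 [ 0.597 -0.232  0.102]
 [ 0.595 -0.244  0.095]
 [ 0.595 -0.249  0.095]
 [ 0.595 -0.249  0.101]
 [ 0.598 -0.229  0.124]
 [ 0.598 -0.229  0.128]]
```

Run:
```python
from h import *
d=load('w3')
for y in range(216,262,3):
    P=bydepth(d,[(x,y) for x in (238,244,250,256,260,264,270,276)]); print(y,[tuple((1000*q[1:]).round().astype(int)) for q in P], d['color'][y,256], d['color'][y,246])
o=observe();print(o['joint_positions'],o['tcp_pos'],o['force'],o['grip_width'])
```

```text
216 [(np.int64(-238), np.int64(7)), (np.int64(-237), np.int64(10)), (np.int64(-234), np.int64(19)), (np.int64(-232), np.int64(23)), (np.int64(-233), np.int64(21)), (np.int64(-234), np.int64(21)), (np.int64(-237), np.int64(14)), (np.int64(-240), np.int64(8))] [29 27 43] [30 26 40]
219 [(np.int64(-240), np.int64(8)), (np.int64(-237), np.int64(15)), (np.int64(-226), np.int64(40)), (np.int64(-227), np.int64(40)), (np.int64(-226), np.int64(41)), (np.int64(-227), np.int64(39)), (np.int64(-237), np.int64(18)), (np.int64(-242), np.int64(8))] [28 29 43] [27 24 40]
222 [(np.int64(-242), np.int64(7)), (np.int64(-228), np.int64(39)), (np.int64(-227), np.int64(42)), (np.int64(-227), np.int64(42)), (np.int64(-227), np.int64(42)), (np.int64(-228), np.int64(42)), (np.int64(-229), np.int64(40)), (np.int64(-244), np.int64(8))] [39 37 53] [33 32 49]
225 [(np.int64(-229), np.int64(40)), (np.int64(-228), np.int64(42)), (np.int64(-228), np.int64(43)), (np.int64(-228), np.int64(44)), (np.int64(-229), np.int64(43)), (np.int64(-229), np.int64(43)), (np.int64(-230), np.int64(41)), (np.int64(-231), np.int64(39
[... 2918 characters left out ...]
(73)), (np.int64(-229), np.int64(73)), (np.int64(-229), np.int64(73)), (np.int64(-230), np.int64(73)), (np.int64(-229), np.int64(73)), (np.int64(-230), np.int64(72)), (np.int64(-234), np.int64(66))] [16 13 17] [71 71 71]
261 [(np.int64(-233), np.int64(69)), (np.int64(-229), np.int64(75)), (np.int64(-229), np.int64(76)), (np.int64(-229), np.int64(75)), (np.int64(-229), np.int64(75)), (np.int64(-230), np.int64(75)), (np.int64(-229), np.int64(76)), (np.int64(-235), np.int64(68))] [16 17 16] [70 72 71]
[-4.90808295e-01  4.64041736e-01  1.67318699e+00 -6.24484416e-05
  1.00447277e+00 -3.99774283e-01] [ 0.59834646 -0.24042249  0.02415063] [-1.1008975   0.23380558 -0.35635529] -0.002634321614276648
```

Request:
step_arm(motion=[0,0,0,0,0,0,-1,0,0,0,0,0,0,-1,0,0,0,0,0,0,-1,0,0,0,0,0,0,-1,0,0,0,0,0,0,-1,0,0,0,0,0,0,-1,0,0,0,0,0,0,-1,0,0,0,0,0,0,-1,0,0,0,0,0,0,-1,0,0,0,0,0,0,-1])

```text
clock: 7.02
tcp_pos: [0.5984, -0.2404, 0.0242]
tool_rot: [-3.142, -0.0, 1.48]
force: [-0.1, 0.1, 0.1]
grip_width: 1.002
finger_force: 0.0
```

Run:
```python
from h import *
o=observe();print(o['tcp_pos'],o['grip_width'])
d=wrist('w4'); v,u=np.mgrid[0:384,0:512]; uv=np.c_[u.ravel(),v.ravel()]; uv=uv[d['range_z'].ravel()>0]; p=bydepth(d,uv)
T=np.eye(4);T[:3,:3]=Ro.from_euler('xyz',o['tool_rot']).as_matrix()
t=(p-o['tcp_pos'])@T[:3,:3]
for f,dd in(('w4',t),):
  for lo in range(-60,61,6):
    q=dd[(dd[:,1]>lo/1e3)&(dd[:,1]<lo/1e3+.006)&(abs(dd[:,0])<.012)&(dd[:,2]>-.2)]
    z=np.sort(q[:,2])*1000; print(lo,len(z),np.histogram(z,bins=range(-80,30,10))[0])
```

```text
[ 0.59836101 -0.24043724  0.0241936 ] 1.0022195232509032
-60 1902 [42 63 61 37  0  0  0  0  0  0]
-54 1357 [ 59 119 101  74   3   0   0   0   0   0]
-48 2931 [461 667 515 399 136   0   0   0   0   0]
-42 836 [ 8 35 91 70  3  0  0  0  0  0]
-36 314 [0 0 0 0 0 0 0 0 0 0]
-30 317 [0 0 0 0 0 0 0 0 0 0]
-24 403 [0 0 0 0 0 0 0 0 0 0]
-18 978 [ 0  0  0  0  0  1 56  0  0 30]
-12 1442 [  0   0   0   0   0   2 419   0   7 183]
-6 1379 [  0   0   0   0   0   2 396  66  69 125]
0 1357 [  0   0   0   0   0   3 347  88  85 114]
6 1469 [  0   0   0   0   0   5 460   2  28 162]
12 1126 [  0   0   0   0   0   2 158   0   0 117]
18 462 [0 0 0 0 0 0 0 0 0 0]
24 314 [0 0 0 0 0 0 0 0 0 0]
30 306 [0 0 0 0 0 0 0 0 0 0]
36 528 [0 0 0 0 0 0 0 0 0 0]
42 3005 [459 643 572 471 138   0   0   0   0   0]
48 1289 [ 82 115 113  83   5   0   0   0   0   0]
54 2204 [ 42  95  88  53   0   0   1 338 142 118]
60 2806 [ 78   0   0   0   0   0   0 364   6  19]
```

Request:
step_arm(motion=[0,0.001,0.003,0,0,0,-1,0,0,0.003,0,0,0,-1,0,0,0.003,0,0,0,-1,0,0,0.003,0,0,0,-1,0,0,0.003,0,0,0,-1,0,0,0.003,0,0,0,-1,0,0,0.003,0,0,0,-1,0,0,0.003,0,0,0,-1,0,0,0,0,0,0,-1,0,0,0,0,0,0,-1])

```text
clock: 7.9
tcp_pos: [0.5992, -0.2404, -0.0002]
tool_rot: [-3.141, -0.0, 1.48]
force: [-0.7, -0.6, -0.6]
grip_width: 1.0
finger_force: 0.0
```

Request:
step_arm(motion=[0,0,0,0,0,0,1,0,0,0,0,0,0,1,0,0,0,0,0,0,1,0,0,0,0,0,0,1,0,0,0,0,0,0,1,0,0,0,0,0,0,1,0,0,0,0,0,0,1,0,0,0,0,0,0,1,0,0,0,0,0,0,1,0,0,0,0,0,0,1])

```text
clock: 8.73
tcp_pos: [0.5996, -0.2407, 0.0006]
tool_rot: [3.141, 0.0, 1.48]
force: [-0.2, 1.0, 3.2]
grip_width: 0.33
finger_force: 39.8
```

Request:
step_arm(motion=[0,0,-0.01,0,0,0,1,0,0,-0.01,0,0,0,1,0,0,-0.01,0,0,0,1,0,0,-0.01,0,0,0,1,0,0,-0.01,0,0,0,1,0,0,-0.01,0,0,0,1,0,0,-0.01,0,0,0,1,0,0,-0.01,0,0,0,1,0,0,0,0,0,0,1,0,0,0,0,0,0,1])

```text
clock: 9.57
tcp_pos: [0.6001, -0.2409, 0.0815]
tool_rot: [3.14, 0.001, 1.48]
force: [0.1, -0.1, -0.9]
grip_width: 0.333
finger_force: 39.7
```

Run:
```python
from h import *
o=observe();print(o['tcp_pos'],o['tool_rot'],o['force'])
d=wrist('w5');h=cv2.cvtColor(d['color'],cv2.COLOR_RGB2HSV); m=cv2.inRange(h,(112,40,30),(145,255,220))
v,u=np.nonzero(m);p=bydepth(d,np.c_[u,v]);g=(abs(p[:,0]-.6)<.03)&(abs(p[:,1]+.24)<.04)&(p[:,2]>.02);p=p[g];v=v[g];u=u[g]
print(len(p))
for a in range(v.min(),v.max()+1,3):
    k=v==a
    if k.any(): print(a,u[k].min(),u[k].max(),p[k].min(0).round(4),p[k].max(0).round(4))
```

```text
[ 0.60014501 -0.24088405  0.08147786] [3.13954955e+00 8.67055153e-04 1.47983328e+00] [ 0.06425703 -0.07967163 -0.89437042]
3075
210 252 260 [ 0.5995 -0.2275  0.0844] [ 0.6039 -0.2265  0.0864]
213 243 269 [ 0.5942 -0.2296  0.0843] [ 0.6087 -0.227   0.0884]
216 239 273 [ 0.5921 -0.231   0.086 ] [ 0.6108 -0.2286  0.0888]
219 236 276 [ 0.5902 -0.2327  0.0863] [ 0.6123 -0.2301  0.0896]
222 234 278 [ 0.5888 -0.2349  0.0859] [ 0.6133 -0.2314  0.0907]
225 232 279 [ 0.5876 -0.2366  0.0867] [ 0.6137 -0.2326  0.0924]
228 232 280 [ 0.5875 -0.238   0.0871] [ 0.6141 -0.2324  0.0964]
231 231 281 [ 0.5865 -0.2401  0.0865] [ 0.6146 -0.2326  0.0995]
234 231 281 [ 0.5864 -0.2419  0.0868] [ 0.6144 -0.2323  0.1035]
237 232 281 [ 0.5867 -0.244   0.0869] [ 0.6143 -0.2323  0.1065]
240 232 280 [ 0.5866 -0.2457  0.0868] [ 0.6136 -0.2264  0.1203]
243 233 279 [ 0.5869 -0.2474  0.0869] [ 0.6129 -0.2266  0.1227]
246 235 278 [ 0.5879 -0.2493  0.0876] [ 0.6122 -0.2273  0.1242]
249 233 280 [ 0.5908 -0.2326  0.1195] [ 0.6121 -0.2284  0.1251]
252 231 282 [ 0.59   -0.2327  0.1215] [ 0.6128 -0.23    0.1245]
255 228 284 
[... 183 characters left out ...]
 226 287 [ 0.5873 -0.2478  0.1066] [ 0.6147 -0.2357  0.1244]
267 226 287 [ 0.5871 -0.2478  0.1096] [ 0.6145 -0.2371  0.1246]
270 225 287 [ 0.5866 -0.2477  0.112 ] [ 0.6145 -0.2383  0.1244]
273 234 287 [ 0.5905 -0.2479  0.1144] [ 0.6143 -0.2399  0.1251]
276 226 287 [ 0.5864 -0.2476  0.1172] [ 0.6142 -0.2414  0.1246]
279 226 286 [ 0.586  -0.2485  0.1186] [ 0.6137 -0.2429  0.1248]
282 228 283 [ 0.587  -0.2481  0.1214] [ 0.6122 -0.2455  0.1244]
285 230 280 [ 0.5878 -0.2494  0.123 ] [ 0.6108 -0.2467  0.1248]
288 236 264 [ 0.5904 -0.2504  0.1225] [ 0.6032 -0.2485  0.1244]
291 239 269 [ 0.5916 -0.252   0.1228] [ 0.6055 -0.2502  0.1249]
294 246 250 [ 0.5947 -0.2531  0.1233] [ 0.5965 -0.2517  0.1249]
```

Request:
step_arm(motion=[-0.0133,-0.015,0,0,0,0.004,1,-0.0133,-0.015,0,0,0,0,1,-0.0133,-0.015,0,0,0,0,1,-0.0133,-0.015,0,0,0,0,1,-0.0133,-0.015,0,0,0,0,1,-0.0133,-0.015,0,0,0,0,1,-0.0133,-0.015,0,0,0,0,1,-0.0133,-0.015,0,0,0,0,1,-0.0133,-0.015,0,0,0,0,1,-0.0133,-0.015,0,0,0,0,1])

```text
clock: 10.45
tcp_pos: [0.436, -0.3585, 0.0791]
tool_rot: [-3.14, -0.001, 1.476]
force: [0.0, 0.0, -1.2]
grip_width: 0.33
finger_force: 39.7
```

Request:
step_arm(motion=[0,0,0.006,0,0,0,1,0,0,0.006,0,0,0,1,0,0,0.006,0,0,0,1,0,0,0.006,0,0,0,1,0,0,0.006,0,0,0,1,0,0,0,0,0,0,1,0,0,0,0,0,0,1,0,0,0,0,0,0,1,0,0,0,0,0,0,1,0,0,0,0,0,0,1])

```text
clock: 11.28
tcp_pos: [0.438, -0.359, 0.0508]
tool_rot: [3.141, 0.001, 1.476]
force: [0.6, -0.4, -1.7]
grip_width: 0.33
finger_force: 39.8
```

Run:
```python
from h import *
o=observe();print(o['tcp_pos'],o['tool_rot'],o['force'])
d=wrist('w6');save('scene','s6')
c=d['color'][150:384,120:400,::-1];c=cv2.resize(c,(700,585),interpolation=cv2.INTER_CUBIC);cv2.imwrite('pics/c6.png',c)
```

```text
[ 0.43796109 -0.35903839  0.050754  ] [3.14074987e+00 7.37016606e-04 1.47600147e+00] [ 0.60072428 -0.42013675 -1.6797331 ]
```

View pics/c6.png

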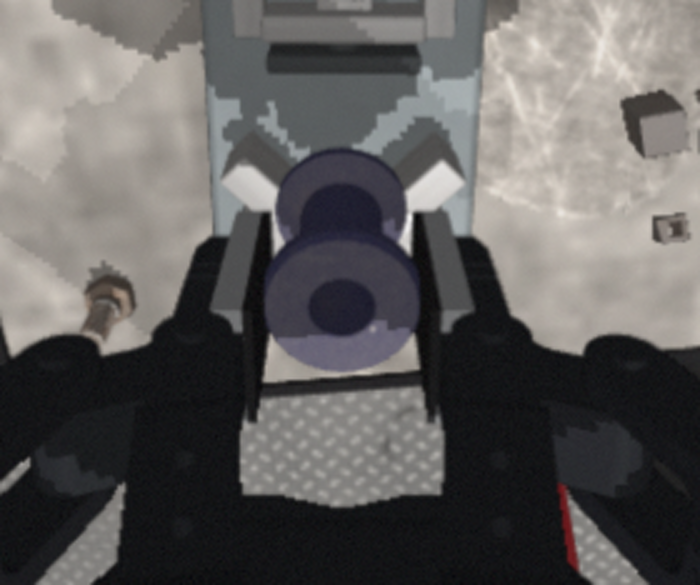

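The roller is held above the V. Its lower flange is at about (340,205) and its upper flange at (342,305). The V arm tips are at (250,185) and (440,185), so it is centred laterally. The jaw face is the dark strip at (268–420, 45–72). I'll check the geometry before lowering.

Run:
```python
from h import *
d=load('w6'); W=lambda *p:[((u+.5)/2.5+119.5,(v+.5)/2.5+149.5) for u,v in p]
X=np.array([np.cos(-1.666),np.sin(-1.666)]);Y=np.array([-X[1],X[0]]);b=np.array([.448,-.2623])
L=lambda p:np.c_[(p[:,:2]-b)@X,(p[:,:2]-b)@Y].round(4)
print('jaw top edge',L(onplane(d,W((270,45),(418,45)),.031)),'bottom .031/.013',L(onplane(d,W((345,72)),.031)),L(onplane(d,W((345,72)),.013)))
print('depth strip',[(L(p[None])[0],p[2].round(4)) for p in bydepth(d,W((345,40),(345,48),(345,55),(345,62),(345,69),(345,78)))])
print('tips',L(onplane(d,W((222,180),(463,180),(240,163),(443,163)),.032)))
print('plate edges',L(onplane(d,W((207,80),(483,80)),.012)))
h=cv2.cvtColor(d['color'],cv2.COLOR_RGB2HSV); m=cv2.inRange(h,(112,40,20),(145,255,220))
v,u=np.nonzero(m);p=bydepth(d,np.c_[u,v]);z=p[:,2];l=L(p)
for a,c in((.045,.065),(.085,.1)):
    k=(z>a)&(z<c)&(abs(l[:,0]-.097)<.03)&(abs(l[:,1])<.03);print(a,l[k].min(0),l[k].max(0),z[k].max())
```

```text
jaw top edge [[ 0.0655 -0.0177]
 [ 0.0655  0.0182]] bottom .031/.013 [[0.0723 0.0005]] [[0.078  0.0006]]
depth strip [(array([0.0641, 0.0005]), np.float64(0.0315)), (array([0.0677, 0.0005]), np.float64(0.0259)), (array([0.0687, 0.0005]), np.float64(0.0286)), (array([0.0699, 0.0005]), np.float64(0.0305)), (array([0.0711, 0.0005]), np.float64(0.0324)), (array([0.0795, 0.0006]), np.float64(0.0135))]
tips [[ 0.101  -0.0309]
 [ 0.101   0.0308]
 [ 0.0963 -0.0261]
 [ 0.0963  0.0255]]
plate edges [[ 0.0806 -0.0369]
 [ 0.0805  0.0382]]
0.045 [ 0.0828 -0.0146] [0.1045 0.013 ] 0.06496882169823331
0.085 [ 0.0827 -0.0273] [0.1104 0.0261] 0.09970887596405659
```

Request:
step_arm(motion=[0,0,0.006,0,0,0,1,0,0,0.006,0,0,0,1,0,0,0.006,0,0,0,1,0,0,0.006,0,0,0,1,0,0,0.006,0,0,0,1,0,0,0.004,0,0,0,1,0,0,0.002,0,0,0,1,0,0,0.001,0,0,0,1,0,0,0,0,0,0,1,0,0,0,0,0,0,1])

```text
clock: 12.22
tcp_pos: [0.4374, -0.3585, 0.013]
tool_rot: [-3.141, -0.001, 1.476]
force: [1.3, 1.0, -1.8]
grip_width: 0.332
finger_force: 39.7
```

Request:
step_arm(motion=[0,0,0.0005,0,0,0,1,0,0,0.0005,0,0,0,1,0,0,0.0005,0,0,0,1,0,0,0.0005,0,0,0,1,0,0,0,0,0,0,1,0,0,0,0,0,0,1,0,0,0,0,0,0,1,0,0,0,0,0,0,1,0,0,0,0,0,0,1,0,0,0,0,0,0,1])

```text
clock: 13.05
tcp_pos: [0.4377, -0.3589, 0.0126]
tool_rot: [3.142, -0.0, 1.476]
force: [-0.8, 4.4, 6.3]
grip_width: 0.332
finger_force: 40.6
```

Request:
step_arm(motion=[0,0,0,0,0,0,0.2,0,0,0,0,0,0,0.1,0,0,0,0,0,0,0,0,0,0,0,0,0,-0.2,0,0,0,0,0,0,-0.4,0,0,0,0,0,0,-0.6,0,0,0,0,0,0,-0.8,0,0,0,0,0,0,-1,0,0,0,0,0,0,-1,0,0,0,0,0,0,-1])

```text
clock: 13.88
tcp_pos: [0.4375, -0.3588, 0.0112]
tool_rot: [-3.142, 0.0, 1.476]
force: [-0.4, 0.6, 0.1]
grip_width: 1.003
finger_force: 0.0
```

```bash
cat > chk.py <<'E'
from h import *
import sys
o=observe();print(o['tcp_pos'],o['tool_rot'],o['force'],o['grip_width'])
d=wrist(sys.argv[1])
X=np.array([np.cos(-1.666),np.sin(-1.666)]);Y=np.array([-X[1],X[0]]);b=np.array([.448,-.2623])
L=lambda p:np.c_[(p[:,:2]-b)@X,(p[:,:2]-b)@Y].round(4)
h=cv2.cvtColor(d['color'],cv2.COLOR_RGB2HSV); m=cv2.inRange(h,(112,40,20),(145,255,220))
v,u=np.nonzero(m);p=bydepth(d,np.c_[u,v]);z=p[:,2];l=L(p)
for a,c in((.008,.02),(.048,.058)):
    k=(z>a)&(z<c)&(abs(l[:,0]-.097)<.03)&(abs(l[:,1])<.03);print(a,k.sum(),l[k].min(0),l[k].max(0),np.median(z[k]))
E
python3 chk.py w7
```

```text
[ 0.4375135  -0.35875387  0.01118747] [-3.14157751e+00  3.89210094e-05  1.47584167e+00] [-0.42359813  0.64934865  0.12691838] 1.0026590110579352
0.008 651 [ 0.0824 -0.0151] [0.1058 0.0142] 0.018663366577247625
0.048 1472 [ 0.0822 -0.0151] [0.1104 0.0132] 0.05435381145808757
```

Request:
step_arm(motion=[0,0,-0.01,0,0,0,-1,0,0,-0.03,0,0,0,-1,0,0,-0.03,0,0,0,-1,0,0,-0.03,0,0,0,-1,0,0,-0.03,0,0,0,-1,0.0194,0,0,0,0,0,-1,0.0194,0,0,0,0,0,-1,0.0194,0,0,0,0,0,-1,0.0194,0.0013,0,0,0,0,-1,0.0194,0,0,0,0,0,-1])

```text
clock: 14.77
tcp_pos: [0.4482, -0.2616, 0.1422]
tool_rot: [3.14, 0.001, 1.476]
force: [0.6, 0.1, -0.7]
grip_width: 1.001
finger_force: 0.0
```

Request:
step_arm(motion=[0,0,0,0,0,-0.1,-0.7,0,0,0,0,0,-0.1,-0.7,0,0,0,0,0,-0.1,-0.7,0,0,0,0,0,-0.1,-0.7,0,0,0,0,0,-0.1,-0.7,0,0,0,0,0,-0.1,-0.7,0,0,0,0,0,-0.1,-0.7,0,0,0,0,0,0,-0.7,0,0,0,0,0,0,-0.7,0,0,0,0,0,0,-0.7])

```text
clock: 15.6
tcp_pos: [0.448, -0.2624, 0.1416]
tool_rot: [3.141, 0.0, 2.174]
force: [0.0, -0.3, 0.4]
grip_width: 0.848
finger_force: 0.0
```

```bash
python3 chk.py w8
python3 - <<'E'
from h import *
d=load('w8'); v,u=np.mgrid[0:384,0:512]; uv=np.c_[u.ravel(),v.ravel()]; uv=uv[d['range_z'].ravel()>0]; p=bydepth(d,uv)
k=(p[:,2]>.07)&(p[:,2]<.125)&(np.hypot(p[:,0]-.448,p[:,1]+.262)<.035); q=p[k]
from scipy.optimize import least_squares
r=least_squares(lambda s:np.linalg.norm(q-s,axis=1)-.022,[.448,-.262,.095],loss='soft_l1',f_scale=.001);print(len(q),r.x,np.abs(r.fun).mean())
E
```

```text
[ 0.4480405  -0.26238318  0.14163963] [3.14147687e+00 4.99781920e-04 2.17368095e+00] [ 0.00327977 -0.33523243  0.41229574] 0.8479839061479107
0.008 194 [ 0.0828 -0.0152] [0.108  0.0132] 0.018654142247854943
0.048 273 [ 0.0822 -0.014 ] [0.107  0.0128] 0.05407794265884547
2942 [ 0.44868569 -0.26264815  0.09597049] 0.00039354396559143965
```

Request:
step_arm(motion=[-0.0006,0.0004,0.0117,0,0,0,-0.7,0,0,0.0117,0,0,0,-0.7,0,0,0.0117,0,0,0,-0.7,0,0,0.0117,0,0,0,-0.7,0,0,0.0117,0,0,0,-0.7,0,0,0.0117,0,0,0,-0.7,0,0,0.0117,0,0,0,-0.7,0,0,0.0117,0,0,0,-0.7,0,0,0,0,0,0,-0.7,0,0,0,0,0,0,-0.7])

```text
clock: 16.48
tcp_pos: [0.448, -0.262, 0.0464]
tool_rot: [-3.141, -0.002, 2.176]
force: [0.6, -0.5, -0.3]
grip_width: 0.85
finger_force: 0.0
```

Run:
```python
from h import *
o=observe();print(o['tcp_pos'],o['tool_rot'],o['force'],o['ft_torque'])
d=wrist('w9'); v,u=np.mgrid[0:384,0:512]; uv=np.c_[u.ravel(),v.ravel()]; uv=uv[d['range_z'].ravel()>0]; p=bydepth(d,uv)
R=Ro.from_euler('xyz',o['tool_rot']).as_matrix(); t=(p-o['tcp_pos'])@R
for lo in range(-60,61,5):
    q=t[(t[:,1]>lo/1e3)&(t[:,1]<lo/1e3+.005)&(abs(t[:,0]-.011)<.004)&(t[:,2]>-.2)]; print(lo,np.histogram(q[:,2]*1000,bins=range(-120,20,10))[0])
```

```text
[ 0.44795845 -0.26202992  0.04643583] [-3.14088475e+00 -2.20004709e-03  2.17577827e+00] [ 0.56283383 -0.48600616 -0.29134469] [ 0.01830391 -0.00088454  0.00404025]
-60 [  1 774 674 539  86   0   0   0   0   0   0   0   0]
-55 [ 2 11  6 55 41  0  0  0  0  0  0  0  0]
-50 [  0   0   0  86 189   9  16  15   5   0   0   0   0]
-45 [  0   0  14 292 293 112  80  79  36   0   0   0   0]
-40 [  0   0  46 303 167 287 195 156  89   0   0   0   0]
-35 [  0  37   0 127   7   0   0   0   0   0   0   0   0]
-30 [ 1  9  9  0  0  0  0  0  0  0  0  0 20]
-25 [  0  22   0   0   0   0   2   0   0   0   0   0 107]
-20 [  0 132  51   0   0  45 188  26   0   0   0   0 108]
-15 [  0 429 222   0   0 292  62   2   0   0   0   8 112]
-10 [  0 451 217   0   5 350   0   0   0   0   0  72  75]
-5 [  0 457 162   0  23 342   0   0   0   0   0 123  38]
0 [  0 445 148   0  24 347   0   0   0   0   0 130  42]
5 [  0 453 218   0   2 341   0   0   0   0   0  89  69]
10 [  0 443 218   0   0 298  49   1   0   0   0  10 109]
15 [  0 188  77   0   0  71 198  26   0   0   0   2 106]
20 [  0  21   0   0   0   0   7   2   0   0   0   1 129]
25 [ 2  3  8  0  0  0  0  0  0  0  0  0 74]
30 [ 0 31  0 92  3  0  0  0  0  0  0  0  7]
35 [  0   9  45 295 139 270 178 156  82   0   0   0   0]
40 [  0   0  26 301 296 150 110  84  40   0   0   0   0]
45 [  0   0   0  91 200  16  17  29   9   0   0   0   0]
50 [ 0  0  0 50 49  0  0  0  0  0  0  0  0]
55 [  1 724 628 513  93   0   0   0   0   0   0   0   0]
60 [  4 558 438 369  80   0   0   0   0   0   0   0   0]
```

Request:
step_arm(motion=[-0.0005,0.0003,0,0,0,0,1,0,0,0,0,0,0,1,0,0,0,0,0,0,1,0,0,0,0,0,0,1,0,0,0,0,0,0,1,0,0,0,0,0,0,1,0,0,0,0,0,0,1,0,0,0,0,0,0,1,0,0,0,0,0,0,1,0,0,0,0,0,0,1], newtons=50)

```text
clock: 17.37
tcp_pos: [0.4492, -0.264, 0.049]
tool_rot: [-3.14, 0.002, 2.176]
force: [-4.6, -1.3, 6.5]
grip_width: 0.492
finger_force: 50.2
```

```bash
cat > s.py <<'E'
from h import *
o=observe();print(o['tcp_pos'],'yaw',o['tool_rot'][2].round(4),'F',o['force'].round(2),'M',o['ft_torque'].round(3),'tau6',o['tau'][5].round(3),o['grip_width'].round(3),o['finger_force'])
E
python3 s.py
```

```text
Traceback (most recent call last):
  File "s.py", line 2, in <module>
    o=observe();print(o['tcp_pos'],'yaw',o['tool_rot'][2].round(4),'F',o['force'].round(2),'M',o['ft_torque'].round(3),'tau6',o['tau'][5].round(3),o['grip_width'].round(3),o['finger_force'])
                                                                                                                                                   ^^^^^^^^^^^^^^^^^^^^^
AttributeError: 'float' object has no attribute 'round'
```

Request:
step_arm(motion=[0,0,0,0,0,0.03,1,0,0,0,0,0,0.03,1,0,0,0,0,0,0.03,1,0,0,0,0,0,0.03,1,0,0,0,0,0,0.03,1,0,0,0,0,0,0.03,1,0,0,0,0,0,0.03,1,0,0,0,0,0,0.03,1,0,0,0,0,0,0.03,1,0,0,0,0,0,0.03,1])

```text
clock: 18.2
tcp_pos: [0.4486, -0.2642, 0.049]
tool_rot: [-3.139, 0.002, 1.876]
force: [-5.7, -2.4, 6.2]
grip_width: 0.491
finger_force: 50.3
```

```bash
sed -i "s/o\['grip_width'\].round(3)/o['grip_width']/" s.py; python3 s.py
```

```text
[ 0.44861354 -0.26424797  0.04897505] yaw 1.8758 F [-5.7  -2.37  6.18] M [-0.331  0.957  0.171] tau6 -0.096 0.4907628590955946 50.27417242527008
```

Request:
step_arm(motion=[0,0,0,0,0,0.01,1,0,0,0,0,0,0.01,1,0,0,0,0,0,0.01,1,0,0,0,0,0,0.01,1,0,0,0,0,0,0.01,1,0,0,0,0,0,0.01,1,0,0,0,0,0,0.01,1,0,0,0,0,0,0.01,1,0,0,0,0,0,0.01,1,0,0,0,0,0,0.01,1])

```text
clock: 19.03
tcp_pos: [0.4484, -0.2643, 0.049]
tool_rot: [-3.139, 0.002, 1.777]
force: [-5.6, -2.8, 6.9]
grip_width: 0.49
finger_force: 50.3
```

```bash
python3 s.py
python3 - <<'E'
from h import *
d=wrist('wa');X=np.array([np.cos(-1.666),np.sin(-1.666)]);Y=np.array([-X[1],X[0]]);b=np.array([.4485,-.2625])
v,u=np.mgrid[0:384,0:512]; uv=np.c_[u.ravel(),v.ravel()]; uv=uv[d['range_z'].ravel()>0]; p=bydepth(d,uv)
l=np.c_[(p[:,:2]-b)@X,(p[:,:2]-b)@Y,p[:,2]]
k=(abs(l[:,1])<.02)&(l[:,0]>.03)&(l[:,0]<.13)&(l[:,2]>.01)&(l[:,2]<.06)
print(k.sum(),np.histogram(l[k,0],bins=np.arange(.03,.13,.005)))
E
```

```text
[ 0.44843672 -0.26433147  0.04899754] yaw 1.7768 F [-5.59 -2.78  6.88] M [-0.361  0.969  0.149] tau6 0.058 0.49016705358585416 50.30028462409973
1260 (array([  0,   0,   0,   0,   0,   0,   0,   0,  11,  15, 180, 472, 215,
        64, 196, 104,   3,   0,   0]), array([0.03 , 0.035, 0.04 , 0.045, 0.05 , 0.055, 0.06 , 0.065, 0.07 ,
       0.075, 0.08 , 0.085, 0.09 , 0.095, 0.1  , 0.105, 0.11 , 0.115,
       0.12 , 0.125]))
```

Request:
step_arm(motion=[0,0,0,0,0,0.02,1,0,0,0,0,0,0.02,1,0,0,0,0,0,0.02,1,0,0,0,0,0,0.01,1,0,0,0,0,0,0.01,1,0,0,0,0,0,0.01,1,0,0,0,0,0,0.01,1,0,0,0,0,0,0.01,1,0,0,0,0,0,0.01,1,0,0,0,0,0,0.01,1])

```text
clock: 19.92
tcp_pos: [0.4481, -0.2644, 0.049]
tool_rot: [-3.139, 0.002, 1.647]
force: [-7.1, -3.0, 7.4]
grip_width: 0.494
finger_force: 50.3
```

```bash
python3 s.py
```

```text
[ 0.44814886 -0.26435844  0.04900731] yaw 1.6469 F [-7.09 -3.05  7.44] M [-0.373  1.063  0.151] tau6 0.059 0.49426873589376563 50.34305155277252
```

Request:
step_arm(motion=[0,0,0,0,0,0.01,1,0,0,0,0,0,0.01,1,0,0,0,0,0,0.01,1,0,0,0,0,0,0.01,1,0,0,0,0,0,0.01,1,0,0,0,0,0,0.01,1,0,0,0,0,0,0.01,1,0,0,0,0,0,0.01,1,0,0,0,0,0,0.01,1,0,0,0,0,0,0.01,1])

```text
clock: 20.75
tcp_pos: [0.4479, -0.2643, 0.049]
tool_rot: [-3.139, 0.003, 1.547]
force: [-7.9, -2.8, 7.8]
grip_width: 0.492
finger_force: 50.4
```

```bash
python3 s.py
```

```text
[ 0.44790095 -0.26434465  0.0489714 ] yaw 1.547 F [-7.93 -2.76  7.78] M [-0.382  1.121  0.117] tau6 0.06 0.4917149140677011 50.37860691547394
```

Request:
step_arm(motion=[0,0,0,0,0,0.01,1,0,0,0,0,0,0.01,1,0,0,0,0,0,0.01,1,0,0,0,0,0,0.01,1,0,0,0,0,0,0.01,1,0,0,0,0,0,0.01,1,0,0,0,0,0,0.005,1,0,0,0,0,0,0.005,1,0,0,0,0,0,0.005,1,0,0,0,0,0,0.005,1])

```text
clock: 21.58
tcp_pos: [0.4478, -0.2643, 0.049]
tool_rot: [-3.139, 0.003, 1.467]
force: [-7.8, -2.3, 8.3]
grip_width: 0.493
finger_force: 50.4
```

```bash
python3 s.py
```

```text
[ 0.44775432 -0.26434942  0.04898368] yaw 1.4672 F [-7.83 -2.33  8.3 ] M [-0.34   1.241  0.132] tau6 0.098 0.4934394218343836 50.40638744831085
```

Request:
step_arm(motion=[0,0,0,0,0,0.01,1,0,0,0,0,0,0.01,1,0,0,0,0,0,0.01,1,0,0,0,0,0,0.01,1,0,0,0,0,0,0.01,1,0,0,0,0,0,0.01,1,0,0,0,0,0,0.005,1,0,0,0,0,0,0.005,1,0,0,0,0,0,0.005,1,0,0,0,0,0,0.005,1])

```text
clock: 22.42
tcp_pos: [0.4476, -0.2643, 0.049]
tool_rot: [-3.138, 0.003, 1.387]
force: [-8.1, -4.0, 8.9]
grip_width: 0.493
finger_force: 50.4
```

```bash
python3 s.py
```

```text
[ 0.44756938 -0.264308    0.04896707] yaw 1.3873 F [-8.06 -3.99  8.91] M [-0.416  1.238  0.124] tau6 0.099 0.49302454292258246 50.43560743331909
```

Request:
step_arm(motion=[0,0,0,0,0,0.01,1,0,0,0,0,0,0.01,1,0,0,0,0,0,0.01,1,0,0,0,0,0,0.01,1,0,0,0,0,0,0.01,1,0,0,0,0,0,0.01,1,0,0,0,0,0,0.005,1,0,0,0,0,0,0.005,1,0,0,0,0,0,0.005,1,0,0,0,0,0,0.005,1])

```text
clock: 23.25
tcp_pos: [0.4474, -0.2643, 0.049]
tool_rot: [-3.138, 0.003, 1.308]
force: [-9.0, -3.1, 9.2]
grip_width: 0.488
finger_force: 50.5
```

```bash
python3 s.py
```

```text
[ 0.44740198 -0.26428074  0.04898954] yaw 1.3075 F [-8.99 -3.06  9.25] M [-0.424  1.311  0.187] tau6 0.156 0.48772839896551823 50.45382857322693
```

Request:
step_arm(motion=[0,0,0,0,0,0.005,1,0,0,0,0,0,0.005,1,0,0,0,0,0,0.005,1,0,0,0,0,0,0.005,1,0,0,0,0,0,0.005,1,0,0,0,0,0,0.005,1,0,0,0,0,0,0.005,1,0,0,0,0,0,0.005,1,0,0,0,0,0,0.005,1,0,0,0,0,0,0.005,1])

```text
clock: 24.08
tcp_pos: [0.4473, -0.2642, 0.049]
tool_rot: [-3.138, 0.004, 1.258]
force: [-9.9, -1.3, 9.2]
grip_width: 0.492
finger_force: 50.5
```

```bash
python3 s.py
```

```text
[ 0.44729192 -0.26424539  0.04897824] yaw 1.2579 F [-9.88 -1.31  9.21] M [-0.38   1.385  0.204] tau6 0.219 0.4922858470227194 50.46444296836853
```

```bash
cat > s2.py <<'E'
from h import *
a=[]
for i in range(3):
    o=observe();a.append([*o['ft_torque'],o['tau'][5],*o['force'],o['tool_rot'][2]]);get_image('wrist')
print(np.round(a,3)[:,[2,3,7]].tolist(),np.mean(a,0).round(3))
E
python3 s2.py
```

```text
[[0.204, 0.219, 1.258], [0.208, 0.227, 1.258], [0.162, 0.174, 1.258]] [-0.382  1.37   0.191  0.207 -9.793 -2.314  9.223  1.258]
```

Request:
step_arm(motion=[0,0,0,0,0,0.003,1,0,0,0,0,0,0.003,1,0,0,0,0,0,0.003,1,0,0,0,0,0,0.003,1,0,0,0,0,0,0.003,1,0,0,0,0,0,0.003,1,0,0,0,0,0,0.003,1,0,0,0,0,0,0.003,1,0,0,0,0,0,0.003,1,0,0,0,0,0,0.003,1])

```text
clock: 25.07
tcp_pos: [0.4472, -0.2642, 0.049]
tool_rot: [-3.138, 0.004, 1.228]
force: [-9.7, -2.8, 9.6]
grip_width: 0.489
finger_force: 50.5
```

```bash
python3 s2.py
```

```text
[[0.268, 0.274, 1.228], [0.252, 0.279, 1.228], [0.243, 0.246, 1.228]] [ -0.357   1.379   0.254   0.266 -10.181  -2.647   9.776   1.228]
```

Request:
step_arm(motion=[0,0,0,0,0,0.003,1,0,0,0,0,0,0.003,1,0,0,0,0,0,0.003,1,0,0,0,0,0,0.003,1,0,0,0,0,0,0.003,1,0,0,0,0,0,0.003,1,0,0,0,0,0,0.003,1,0,0,0,0,0,0.003,1,0,0,0,0,0,0,1,0,0,0,0,0,0,1])

```text
clock: 26.05
tcp_pos: [0.4472, -0.2642, 0.049]
tool_rot: [-3.138, 0.004, 1.204]
force: [-10.1, -2.3, 8.3]
grip_width: 0.489
finger_force: 50.5
```

```bash
python3 s2.py
```

```text
[[0.271, 0.278, 1.204], [0.337, 0.278, 1.204], [0.211, 0.279, 1.204]] [-0.381  1.384  0.273  0.278 -9.669 -2.57   9.178  1.204]
```

Request:
step_arm(motion=[0,0,0,0,0,0,0,0,0,0,0,0,0,-0.2,0,0,0,0,0,0,-0.4,0,0,0,0,0,0,-0.7,0,0,0,0,0,0,-0.7,0,0,0,0,0,0,-0.7,0,0,0,0,0,0,-0.7,0,0,0,0,0,0,-0.7,0,0,0,0,0,0,-0.7,0,0,0,0,0,0,-0.7])

```text
clock: 27.03
tcp_pos: [0.4492, -0.2627, 0.0475]
tool_rot: [-3.142, -0.0, 1.202]
force: [-0.8, -0.3, 0.3]
grip_width: 0.847
finger_force: 0.0
```

Request:
step_arm(motion=[0,0,-0.01,0,0,0,-0.7,0,0,-0.02,0,0,0,-0.7,0,0,-0.03,0,0,0,-0.7,0,0,-0.03,0,0,0,-0.7,0,0,-0.03,0,0,0,-0.7,0,0,-0.03,0,0,0,-0.7,0,0,-0.02,0,0,0,-0.7,0,0,0,0,0,0,-0.7,0,0,0,0,0,0,-0.7,0,0,0,0,0,0,-0.7])

```text
clock: 27.87
tcp_pos: [0.4486, -0.2623, 0.2169]
tool_rot: [-3.14, -0.0, 1.202]
force: [-0.6, 0.6, -0.5]
grip_width: 0.858
finger_force: 0.0
```

```bash
python3 chk.py wb
python3 - <<'E'
from h import *
d=load('wb'); c=cv2.resize(d['color'],(768,576),interpolation=cv2.INTER_CUBIC)[:,:,::-1]; cv2.imwrite('pics/fin.png',c)
E
```

```text
[ 0.44859724 -0.2623347   0.21688222] [-3.14031841e+00 -3.93250223e-04  1.20181366e+00] [-0.64227009  0.62880738 -0.50797957] 0.8579167728840552
0.008 47 [ 0.0895 -0.0137] [0.1061 0.0142] 0.019085705962198385
0.048 229 [ 0.0832 -0.0139] [0.1086 0.0132] 0.054667696864272974
```

View pics/fin.png

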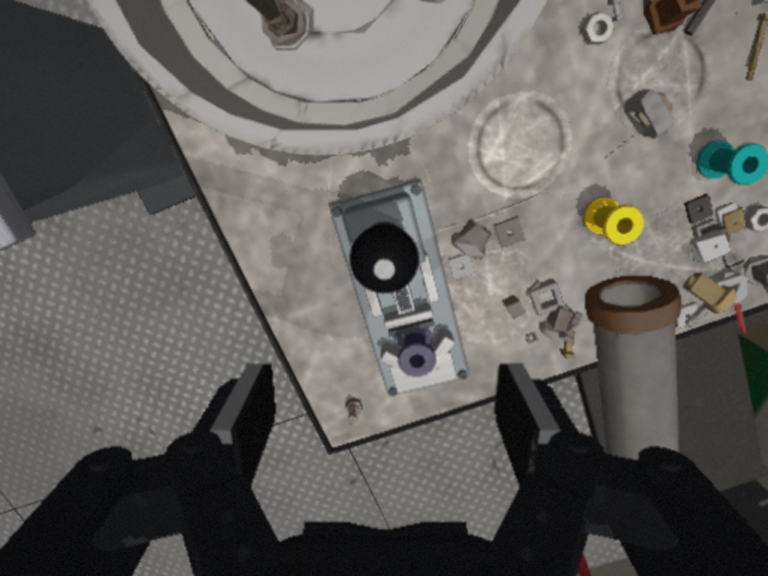

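The picture shows the roller upright in the V at (417,355), with the jaw plate against it at (410,328) and the gripper clear. The torque rise matches about 15 N.

```bash
python3 -c "
from workcell import finish_job
print(finish_job())"
```

```text
the job is handed in; nothing more can be done
None
```

The roller is upright in the V and clamped at about 15 N, estimated from the knob torque, with the knob released, the arm clear, and the job handed in at about 28 s; my first grasp closed on nothing just above the roller and did not move it.

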